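# Find the well of a heating-block insert on a peg and hold it well-up

### The job

Pick up the heating-block insert that lies on the black rubber mat and try its ends on the horizontal peg of the little stand: the end with the deep blind well slides well onto the peg (more than half the peg's length), the other end stops almost at once. Then take it off the peg, turn it so that the well opens straight up, and finish while still holding it like that in the gripper, at least 10 cm clear above the bench and touching nothing else. Leave the second insert in its steel tray and do not disturb the bottles or the rack.

Things in the scene. Friction and masses are not known exactly. Their poses are not given: they have to be found in the camera images.
- insert_a: Aluminium square bar 48 x 48 x 80 mm, 0.36 kg, lying on a long side at any yaw. Origin: centre of its underside; x along its length, z up. Both ends show the same round 28 mm mouth, central. One is the blind well, 60 mm deep, the other a recess only 6 mm deep. Whether the well is at +x or -x is not told and differs between the inserts: find it by feel.
- insert_b: Aluminium square bar 48 x 48 x 80 mm, 0.36 kg, lying on a long side at any yaw. Origin: centre of its underside; x along its length, z up. Both ends show the same round 28 mm mouth, central. One is the blind well, 60 mm deep, the other a recess only 6 mm deep. Whether the well is at +x or -x is not told and differs between the inserts: find it by feel.
- insert_a_center (a point): Centre of insert_a: 24 mm above its underside, halfway along; axes as body insert_a.
- insert_b_center (a point): Centre of insert_b: 24 mm above its underside, halfway along; axes as body insert_b.
- mat: Black rubber mat fixed on the bench, 170 x 170 x 3 mm. Origin: centre of its underside. The insert to be handled, a or b, is the one lying on it at the start.
- tray: Shallow square steel tray fixed on the bench, 170 x 170 mm, rim 15 mm high, floor 3 mm thick; the insert to be left alone lies in it. Origin: centre of its underside.
- stand: Fixed gauge stand: dark base 100 x 100 x 12 mm, grey upright plate 60 mm wide, 12 mm thick, top 125 mm above the bench. A horizontal steel peg, 12 mm thick, 45 mm long, juts from the plate to the stand's -x (roughly towards the robot), 100 mm above the bench. Origin: centre of the base's underside, z up.
- peg_tip (a point): Free end of the peg, on its axis, 100 mm above the bench; axes as the stand: the peg points to -x, so a part is slid on in the +x direction. The plate's face is 45 mm beyond the tip.
- reagent: Bystander: amber bottle with blue cap, 68 mm across, 150 mm tall, loose. Origin: centre of its underside.
- spray: Bystander: white spray bottle with red head, 72 mm across, about 185 mm tall, loose. Origin: centre of its underside.
- rack: Bystander: grey tube rack 70 x 160 x 40 mm, loose. Origin: centre of its underside.
Things that resemble listed ones, but are neither listed nor needed, are in the scene too. Leave any red look-alike of the insert_b alone. Leave any red look-alike of the insert_a alone.

How it is judged:
On the way:
1. the held insert's well is at least 25 mm onto the peg (((x of peg_tip in the frame of insert_a between -0.025 and 0.015 m and y of peg_tip in the frame of insert_a between -0.015 and 0.015 m and z of peg_tip in the frame of insert_a between 0.009 and 0.039 m and contact force between insert_a and the fingers above 1 N) or (x of peg_tip in the frame of insert_b between -0.015 and 0.025 m and y of peg_tip in the frame of insert_b between -0.015 and 0.015 m and z of peg_tip in the frame of insert_b between 0.009 and 0.039 m and contact force between insert_b and the fingers above 1 N))), for 0.1 s.
At the end, for the whole second after the job is handed in: the insert from the mat is held still in the gripper with its well opening upward within 12 degrees, its centre at least 13 cm above the bench, not touching the stand, the other insert, the bottles or the rack; the other insert is within 3 cm of its start, in the tray and away from the mat (((angle between insert_a's own x axis and vertical below 0.22 rad and height (world z) of insert_a_center above 0.13 m and contact force between insert_a and the fingers above 1 N and contact force between insert_a and insert_b below 0.1 N and contact force between insert_a and stand below 0.1 N and contact force between insert_a and reagent below 0.1 N and contact force between insert_a and spray below 0.1 N and contact force between insert_a and rack below 0.1 N and linear speed of insert_a below 0.03 m/s and angular speed of insert_a below 0.2 rad/s and distance of insert_b from where it was at the start of the episode below 0.03 m and horizontal distance between insert_b and mat above 0.15 m) or (angle between insert_b's own x axis and vertical above 2.9216 rad and height (world z) of insert_b_center above 0.13 m and contact force between insert_b and the fingers above 1 N and contact force between insert_b and insert_a below 0.1 N and contact force between insert_b and stand below 0.1 N and contact force between insert_b and reagent below 0.1 N and contact force between insert_b and spray below 0.1 N and contact force between insert_b and rack below 0.1 N and linear speed of insert_b below 0.03 m/s and angular speed of insert_b below 0.2 rad/s and distance of insert_a from where it was at the start of the episode below 0.03 m and horizontal distance between insert_a and mat above 0.15 m))); the arm keeps its last pose, push and grip.
It fails at once if amber bottle disturbed (moved over 3 cm) (distance of reagent from where it was at the start of the episode above 0.03 m).
It fails at once if spray bottle disturbed (moved over 3 cm) (distance of spray from where it was at the start of the episode above 0.03 m).
It fails at once if tube rack disturbed (moved over 3 cm) (distance of rack from where it was at the start of the episode above 0.03 m).
It fails at once if both inserts moved over 3 cm (distance of each of insert_a, insert_b from where it was at the start of the episode above 0.03 m).
It also fails if it takes over 72 s, if anything falls off the work surface, if the arm or the gripper's body presses on something with over 40 N, if the wrist force passes 120 N, or if a joint passes its speed limit or range.

### The arm

A 6-joint arm with a two-finger parallel gripper is mounted at the origin on the work surface. World frame = base frame: x ahead of the robot, y to its left, z up, the work surface at z = 0. Lengths are in m, angles in rad, forces in N, time in s.
With the tool pointing down it reaches from about 0.35 to 0.975 m from the base axis. Payload 4.9 kg.
Tool frame: the origin (TCP) lies midway between the tips of the shut fingers; the grasp point (between the pads) lies 19 mm behind it; z points along the fingers, y is the line along which they close (so a half turn about z gives the same grasp; the last joint's range is limited). The gripper opens to 85 mm and grips with 20 to 120 N. Pads are 22 mm wide; open, the fingers measure 114 mm over their backs; the gripper's body (76 mm by 85 mm) begins 54 mm behind the grasp point. The pads swing forward as they close: fully open they stand 13 mm farther back than shut.
Start: joints at [-1.271, 0.053, 1.613, -0, 1.476, -0.119], TCP at [0.254, -0.571, 0.231] pointing down, gripper open.
Joint ranges: [-3.01, 3.01], [-1.01, 2.22], [0.06, 2.58], [-1.02, 4.17], [0.09, 2.62], [-3.14, 3.14]. Speed limits (rad/s): [2.57, 2.57, 3.14, 3.14, 3.14, 3.14].

### API

Orientations are given as a rotation vector (axis times angle).
In Python, from station import ctrl gives the robot as it stands.
- The arm moves only by the shell command python3 -m handwheel 'ROWS' [FORCE]. ROWS is JSON, a list of rows, each an object with "gripper": the gripper command: -1 is fully open, 1 is shut, values between are in proportion; "offset": the shift along the tool's x, y, z in mm, a list of three; "rotation": the turn, a rotation vector about the tool's x, y, z in rad, a list of three. A call has exactly 8 rows; each row is the pose to reach, as a shift and turn from the pose commanded when the call began, along the tool's axes at that moment; what a row does not reach only later rows make up. A row lasts 1/8 s, in which the tool goes at most 62.5 mm and 10.7 degrees, less where a joint would pass 70% of its speed; a pose out of reach is approached as far as the arm can. A call with a gripper value outside its range is refused whole. The fingers move at their own pace and stop on an object; FORCE is the grip in N (left out, the last holds). Time passes only in rows, so rows that repeat a pose let the fingers close, or fill a call up. It gives the time, the measured TCP pose, the force, the opening and the grip force at its end, in the units of the state.
- ctrl.get_obs(): the state, without advancing time (a new reading comes with each control period).
- ctrl.get_image(name): name is "scene" or "top"; returns a dict with "image" (384x512x3 uint8, red, green, blue), "fovy" (degrees; the focal length in pixels is half the picture's height over the tangent of half this angle, whatever the lens; pixels are square), "cx", "cy" (the principal point, pixels), "xyz" and "attitude" of the camera in the world. Camera axes: x right, y up, looking along -z (the intrinsics and any distortion apply to the point x, -y, -z); pixel columns grow to the right and rows downward; lengths in m; the calibration is good to about 2 mm. A picture is of the moment at which its call begins. There is no depth.
- ctrl.finish_job(): hands the job in; it is judged then, once.
The state is a dict: "t": time; "q": joint angles; "dq": joint speeds; "effort": joint torques, N m; "tool_pos": TCP position; "tool_rot": TCP orientation; "contact_force": force on the tool from outside, world axes, zero at the start; "wrist_torque": the same for the moment, N m; "opening": finger opening in m; "grip_force": force on a finger pad.
Only numpy, scipy, OpenCV 4.12 (cv2) and the standard library are available. Lean on these libraries where they do the work, as an engineer would, in place of code of your own. Each camera call takes 0.05 s, during which the arm holds its last target. There are 200 camera calls.

## Working session

There is one attempt and no reset: what is moved stays moved. The work goes in short steps, Python scripts to look and compute and a shell command to move; the robot and the scene stay as the last step left them, time stands still between calls to the robot, and variables do not carry over. Pictures are saved under pics/ and viewed, at most 10 in all, crops included, and the job is handed in when it is done.

```bash
mkdir -p pics; ls; python3 - <<'E'
from station import ctrl
import cv2
for n in("scene","top"):
    d=ctrl.get_image(n); im=d.pop("image"); print(n,d)
    cv2.imwrite(f"pics/{n}0.png",im[:,:,::-1])
o=ctrl.get_obs(); print(o)
E
```

```text
pics
scene {'fovy': 50.35093928782428, 'cx': 251.9554799437876, 'cy': 197.2256084625266, 'xyz': array([ 1.01441599, -0.66766697,  0.74765957]), 'attitude': array([0.8597606 , 0.26150492, 0.55768365])}
top {'fovy': 42.52337483045389, 'cx': 257.0105843008022, 'cy': 190.3916938172216, 'xyz': array([0.3054932 , 0.00178091, 1.41740381]), 'attitude': array([ 0.15895992, -0.15598586, -1.58504874])}
{'t': 0.1, 'q': array([-1.27099953e+00,  5.32923294e-02,  1.61417723e+00, -5.38945928e-06,
        1.47597602e+00, -1.19011679e-01]), 'dq': array([ 0.00051557, -0.0024998 , -0.00230364, -0.00067715, -0.00135293,
       -0.00214063]), 'effort': array([ 3.64794369e-04, -3.94906175e+01, -3.71362388e+01, -7.60941748e-05,
        3.94882460e-03, -1.29594920e-05]), 'tool_pos': array([ 0.25399417, -0.57044286,  0.23017275]), 'tool_rot': array([-3.07115960e+00, -6.52682730e-01,  2.70969324e-04]), 'contact_force': array([-0.61525367,  0.33331126, -0.99935151]), 'wrist_torque': array([ 0.04496857, -0.0139809 , -0.04621193]), 'grip_force': 0.0, 'opening': 0.08535433169557181}
```

View pics/scene0.png

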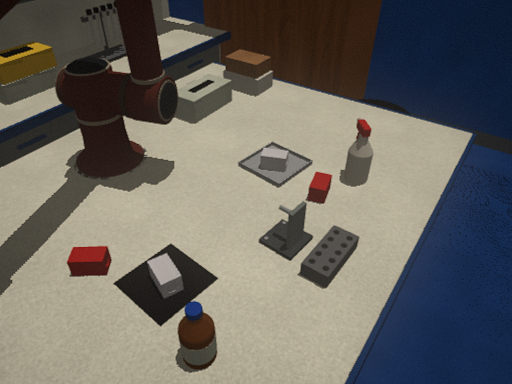

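View pics/top0.png

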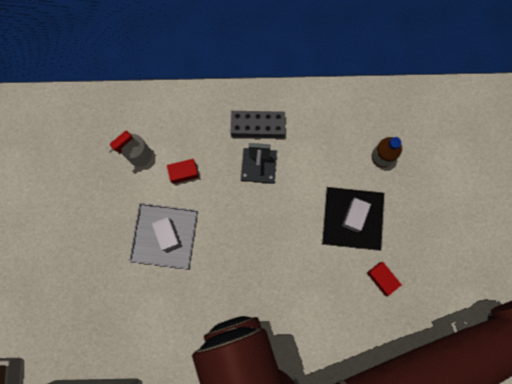

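Candidates for the insert in the top view are the pale block on the black mat (357,214), the pale block in the tray (166,235), and red look-alikes at (183,171) and (384,279). I choose the mat block. The stand is at (259,162) with its peg pointing down-image, and the rack sits just behind it at (258,124).

```bash
cat > h.py <<'E'
import numpy as np, cv2
from scipy.spatial.transform import Rotation as R
from station import ctrl
def cam(n):
    d=ctrl.get_image(n); return d
def ray(d,u,v):
    f=192/np.tan(np.radians(d["fovy"]/2))
    r=R.from_rotvec(d["attitude"]).apply([(u-d["cx"])/f,-(v-d["cy"])/f,-1]); return r
def on(d,u,v,z):
    r=ray(d,u,v); return d["xyz"]+r*(z-d["xyz"][2])/r[2]
def proj(d,p):
    f=192/np.tan(np.radians(d["fovy"]/2))
    c=R.from_rotvec(d["attitude"]).inv().apply(np.array(p)-d["xyz"])
    return d["cx"]-f*c[0]/c[2], d["cy"]+f*c[1]/c[2]
E
python3 - <<'E'
from h import *
d=cam("top"); im=d["image"]
# insert top face
sub=im[185:255,318:390]; g=sub.min(2); m=(g>110).astype(np.uint8)
print(np.unique(g//20,return_counts=True))
n,l,s,c=cv2.connectedComponentsWithStats(m)
for i in range(1,n):
    if s[i,4]>50: print(s[i],c[i]+[318,185])
i=[i for i in range(1,n) if np.linalg.norm(c[i]+[318,185]-[357,214])<8][0]
cs,_=cv2.findContours((l==i).astype(np.uint8),cv2.RETR_EXTERNAL,cv2.CHAIN_APPROX_NONE)
pts=cs[0].reshape(-1,2)+[318,185]
W=np.array([on(d,u,v,.051)[:2] for u,v in pts]).astype(np.float32)
print("rect mm",cv2.minAreaRect(W*1000))
for n_,u,v,z in(("stand?",259,165,.012),("bottle",388,150,.1),("rack",258,124,.04)):print(n_,on(d,u,v,z))
for n_,b in(("top",(225,130,300,190)),("top",(325,185,390,255))):
    x0,y0,x1,y1=b; big=cv2.resize(im[y0:y1,x0:x1],None,fx=6,fy=6,interpolation=cv2.INTER_CUBIC)[:,:,::-1]
    cv2.imwrite(f"pics/c{x0}.png",big)
e=cam("scene");im2=e["image"]
a=cv2.resize(im[130:190,225:300],(500,400),interpolation=cv2.INTER_CUBIC)
b=cv2.resize(im2[190:270,245:345][:, :],(500,400),interpolation=cv2.INTER_CUBIC)
cc=cv2.resize(im[185:255,320:390],(400,400),interpolation=cv2.INTER_CUBIC)
a=cv2.resize(a,(400,320));b=cv2.resize(b,(400,320));cc=cv2.resize(cc,(280,280))
out=np.zeros((600,800,3),np.uint8);out[:320,:400]=a;out[:320,400:]=b;out[320:,:280]=cc
cv2.imwrite("pics/crop1.png",out[:,:,::-1])
E
```

```text
(array([0, 1, 2, 3, 4, 5, 6, 7, 8], dtype=uint8), array([2441,  181,  152,  114,  105,  127, 1441,  478,    1]))
[   0    0   72   70 1493] [354.16141996 222.20897522]
[ 27  14  25  31 480] [357.23333333 213.8125    ]
rect mm ((510.22991943359375, -277.27362060546875), (47.8833122253418, 79.30191802978516), 66.89340209960938)
stand? [ 0.66636237 -0.00572219  0.012     ]
bottle [ 0.67918335 -0.36302079  0.1       ]
rack [ 0.78299229 -0.00517809  0.04      ]
```

View pics/crop1.png

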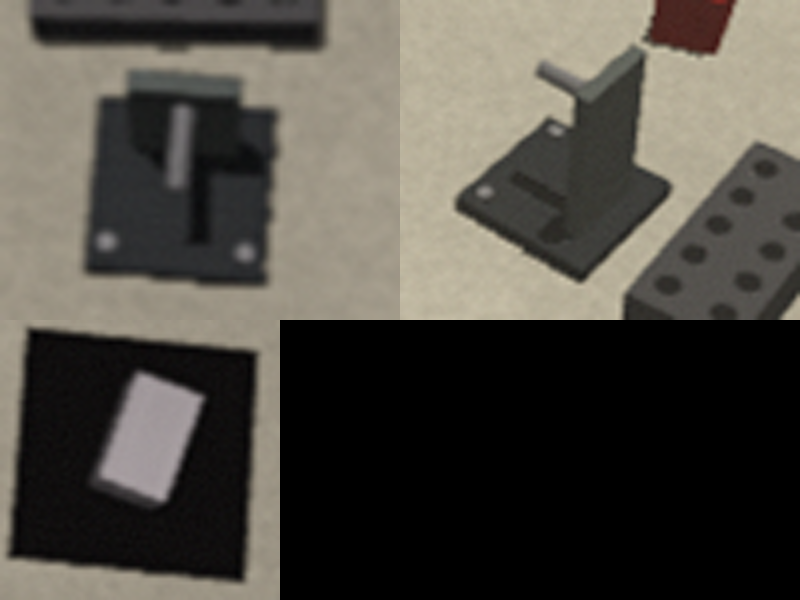

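The crops confirm a pale grey block on the black mat (lower-left crop). They also show the stand, with its peg running in the crop from (183,105) to its tip at (176,187), i.e. tip at about (258,165) in the top view. Next I compute the stand pose.

```bash
python3 - <<'E'
from h import *
d=cam("top"); im=d["image"]
P=lambda x,y,z:on(d,225+x/5.333-.4,130+y/5.333-.4,z)
C=[P(x,y,.012) for x,y in((98,97),(276,108),(267,285),(85,272))]
c=np.mean(C,0);print("base",c.round(4),[q.round(3)[:2] for q in C])
for a,b in((3,0),(2,1)): v=C[b]-C[a];print("x-dir yaw",np.degrees(np.arctan2(v[1],v[0])),np.linalg.norm(v))
for a,b in((3,2),(0,1)): v=C[a]-C[b];print("y-dir yaw",np.degrees(np.arctan2(v[1],v[0]))-90,np.linalg.norm(v))
t,b=P(176,187,.1),P(183,105,.1);v=b-t;print("tip",t,"root",b,np.degrees(np.arctan2(v[1],v[0])),np.linalg.norm(v))
print("plate top",[P(x,y,.125).round(4)[:2] for x,y in((129,70),(241,78),(241,97),(127,90))])
# subpixel peg centerline from bright pixels
s=im[146:172,248:272].astype(int).min(2);print(s)
# second view of the peg tip: ray intersection with z=.1 
e=cam("scene");cv=on(e,245+540/4-400/4-.4,190+70/4-.4,.1);print("tip scene",cv)
print("insert tool rot: yaw of long axis -23.1")
o=ctrl.get_obs();print(R.from_rotvec(o["tool_rot"]).as_matrix().round(3))
E
```

```text
base [ 0.6658 -0.0046  0.012 ] [array([0.72 , 0.041]), array([ 0.711, -0.058]), array([ 0.611, -0.05 ]), array([0.621, 0.049])]
x-dir yaw -4.896551394706808 0.09965862912660607
x-dir yaw -4.376699938431438 0.10052720698916881
y-dir yaw -5.358381577990983 0.0998001352422592
y-dir yaw -4.861778064161513 0.09888482856425164
tip [ 0.64479758 -0.00142378  0.1       ] root [ 0.68865051 -0.00593441  0.1       ] -5.872690691155452 0.04408429532516397
plate top [array([0.7005, 0.0214]), array([ 0.6951, -0.0357]), array([ 0.685 , -0.0354]), array([0.6899, 0.0226])]
[[113  82  73  76  80  80  81  84  82  81  81  82  84  85  86  87  88  85
   84  85  82  85 108 129]
 [ 93  52  37  39  41  42  44  48  48  51  54  60  67  71  74  76  79  78
   79  80  75  79 107 131]
 [ 55  33  22  24  25  24  25  24  25  28  30  33  35  36  39  36  39  40
   43  42  44  58 101 132]
 [ 41  27  25  25  27  28  24  26  25  39  55  55  43  29  25  22  24  23
   22  25  25  47  90 118]
 [ 39  33  27  27  26  27  26  25  34  65 100 106  81  47  27  26  27  23
   26  26  22  35  52  67]
 [ 39  32  27  26  26  29  24  27
[... 1549 characters left out ...]
34  45
   45  43  45  45  44  44]
 [ 45  47  46  46  45  46  43  45  45  43  45  43  35  17  12  15  33  44
   47  47  47  46  43  44]
 [ 47  46  46  43  45  45  47  46  46  46  46  43  34  17  17  18  35  44
   46  47  46  46  47  44]
 [ 46  46  46  47  48  46  47  46  45  47  45  45  36  18  14  18  33  46
   46  45  44  45  46  44]
 [ 47  45  45  47  46  45  46  48  46  47  47  45  32  21  14  20  35  45
   47  46  45  46  45  45]
 [ 45  46  48  47  47  45  46  44  48  47  46  45  35  19  15  16  35  46
   46  48  46  46  46  43]]
tip scene [ 0.64732521 -0.00387406  0.1       ]
insert tool rot: yaw of long axis -23.1
[[ 0.914  0.407 -0.   ]
 [ 0.407 -0.914  0.001]
 [ 0.    -0.001 -1.   ]]
```

```bash
python3 -m handwheel '[{"gripper":-1,"offset":[50,-23,10],"rotation":[0,0,0.12]},{"gripper":-1,"offset":[100,-46,25],"rotation":[0,0,0.24]},{"gripper":-1,"offset":[150,-70,40],"rotation":[0,0,0.36]},{"gripper":-1,"offset":[200,-93,55],"rotation":[0,0,0.48]},{"gripper":-1,"offset":[250,-116,70],"rotation":[0,0,0.6]},{"gripper":-1,"offset":[300,-140,85],"rotation":[0,0,0.72]},{"gripper":-1,"offset":[354,-164,100],"rotation":[0,0,0.822]},{"gripper":-1,"offset":[354,-164,110],"rotation":[0,0,0.822]}]' 80; python3 -c "
from h import *
o=ctrl.get_obs();print(o['q'].round(3),R.from_rotvec(o['tool_rot']).as_matrix().round(3))
d=cam('scene');cv2.imwrite('pics/s1.png',d['image'][130:360,50:330,::-1])"
```

```text
t: 1.3
tool_pos: [0.5125, -0.274, 0.1204]
tool_rot: [-3.079, 0.621, 0.001]
contact_force: [0.1, -1.0, 0.2]
opening: 0.0853
grip_force: 0.0
[-6.190e-01  4.400e-02  1.813e+00  1.000e-03  1.285e+00  1.349e+00] [[ 0.922 -0.387 -0.   ]
 [-0.387 -0.922  0.001]
 [-0.001 -0.001 -1.   ]]
```

View pics/s1.png

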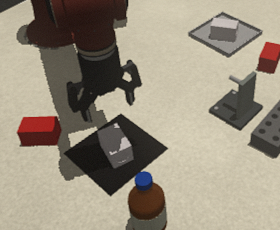

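The crop shows the open gripper hovering over the insert on the mat at about (115,145), well clear of the bottle at (147,200). Descending to grasp.

```bash
python3 -m handwheel '[{"gripper":-1,"offset":[-1,3,25],"rotation":[0,0,0]},{"gripper":-1,"offset":[-1,3,50],"rotation":[0,0,0]},{"gripper":-1,"offset":[-1,3,75],"rotation":[0,0,0]},{"gripper":-1,"offset":[-1,3,95],"rotation":[0,0,0]},{"gripper":-1,"offset":[-1,3,106],"rotation":[0,0,0]},{"gripper":-1,"offset":[-1,3,106],"rotation":[0,0,0]},{"gripper":0,"offset":[-1,3,106],"rotation":[0,0,0]},{"gripper":1,"offset":[-1,3,106],"rotation":[0,0,0]}]' 80
python3 -m handwheel '[{"gripper":1,"offset":[0,0,0],"rotation":[0,0,0]},{"gripper":1,"offset":[0,0,0],"rotation":[0,0,0]},{"gripper":1,"offset":[0,0,0],"rotation":[0,0,0]},{"gripper":1,"offset":[0,0,0],"rotation":[0,0,0]},{"gripper":1,"offset":[0,0,0],"rotation":[0,0,0]},{"gripper":1,"offset":[0,0,0],"rotation":[0,0,0]},{"gripper":1,"offset":[0,0,-20],"rotation":[0,0,0]},{"gripper":1,"offset":[0,0,-40],"rotation":[0,0,0]}]' 80
```

```text
t: 2.35
tool_pos: [0.5098, -0.2797, 0.0166]
tool_rot: [-3.078, 0.629, -0.003]
contact_force: [1.3, 2.4, 0.8]
opening: 0.052
grip_force: 1.3
t: 3.35
tool_pos: [0.508, -0.2791, 0.0556]
tool_rot: [-3.077, 0.629, 0.003]
contact_force: [-0.1, -0.5, -4.1]
opening: 0.0468
grip_force: 83.0
```

```bash
python3 -m handwheel '[{"gripper":1,"offset":[-5,-25,-20],"rotation":[0,0,-0.03]},{"gripper":1,"offset":[-13,-70,-33],"rotation":[0,0,-0.08]},{"gripper":1,"offset":[-22,-115,-33],"rotation":[0,0,-0.13]},{"gripper":1,"offset":[-31,-160,-33],"rotation":[0,0,-0.18]},{"gripper":1,"offset":[-40,-205,-33],"rotation":[0,0,-0.23]},{"gripper":1,"offset":[-48,-250,-33],"rotation":[0,0,-0.28]},{"gripper":1,"offset":[-54,-280,-33],"rotation":[0,0,-0.316]},{"gripper":1,"offset":[-54,-285,-33],"rotation":[0,0,-0.316]}]' 80; python3 -c "
from h import *
o=ctrl.get_obs();print(o['q'].round(3),o['contact_force'])
a=cam('scene')['image'][180:280,220:345];b=cam('top')['image'][120:220,195:320]
print(a.shape,b.shape)
cv2.imwrite('pics/p1.png',cv2.resize(np.hstack([a,b]),(800,320),interpolation=cv2.INTER_CUBIC)[:,:,::-1])"
```

```text
t: 4.35
tool_pos: [0.571, 0.0055, 0.0891]
tool_rot: [3.139, -0.133, 0.001]
contact_force: [0.7, -0.8, -3.5]
opening: 0.0472
grip_force: 83.5
[-0.121  0.056  1.858 -0.     1.228  1.535] [ 0.74454292 -0.80415024 -3.4733791 ]
(100, 125, 3) (100, 125, 3)
```

View pics/p1.png

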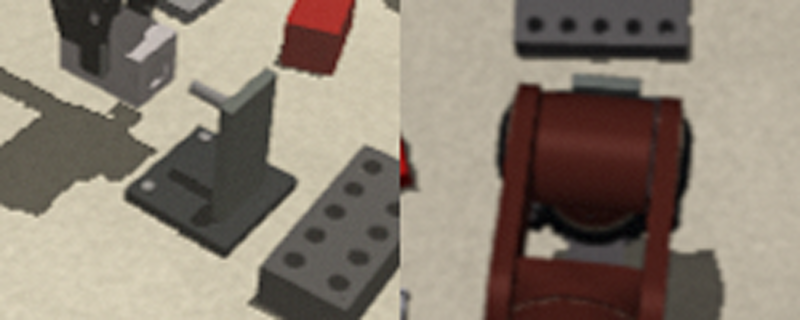

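The left crop shows the held insert's mouth at about (153,77), facing the peg tip at (192,88), roughly in line and level. I'll probe slowly.

```bash
python3 -m handwheel '[{"gripper":1,"offset":[10,0.5,0],"rotation":[0,0,0]},{"gripper":1,"offset":[20,0.5,0],"rotation":[0,0,0]},{"gripper":1,"offset":[28,0.5,0],"rotation":[0,0,0]},{"gripper":1,"offset":[33,0.5,0],"rotation":[0,0,0]},{"gripper":1,"offset":[36,0.5,0],"rotation":[0,0,0]},{"gripper":1,"offset":[39,0.5,0],"rotation":[0,0,0]},{"gripper":1,"offset":[42,0.5,0],"rotation":[0,0,0]},{"gripper":1,"offset":[44,0.5,0],"rotation":[0,0,0]}]' 80
```

```text
t: 5.45
tool_pos: [0.609, -0.0, 0.0877]
tool_rot: [-3.138, 0.136, 0.026]
contact_force: [-26.1, 1.2, 13.6]
opening: 0.047
grip_force: 85.2
```

Contact at about 38 mm of travel with 26 N, so it stopped almost at once and this is probably the recess end. I'll back off and turn it half round.

```bash
python3 -m handwheel '[{"gripper":1,"offset":[-15,0,0],"rotation":[0,0,0]},{"gripper":1,"offset":[-40,0,0],"rotation":[0,0,0]},{"gripper":1,"offset":[-65,0,0],"rotation":[0,0,-0.15]},{"gripper":1,"offset":[-70,0,0],"rotation":[0,0,-0.32]},{"gripper":1,"offset":[-70,0,0],"rotation":[0,0,-0.49]},{"gripper":1,"offset":[-70,0,0],"rotation":[0,0,-0.66]},{"gripper":1,"offset":[-70,0,0],"rotation":[0,0,-0.83]},{"gripper":1,"offset":[-70,0,0],"rotation":[0,0,-1.0]}]' 80
python3 -m handwheel '[{"gripper":1,"offset":[0,0,0],"rotation":[0,0,-0.17]},{"gripper":1,"offset":[0,0,0],"rotation":[0,0,-0.34]},{"gripper":1,"offset":[0,0,0],"rotation":[0,0,-0.51]},{"gripper":1,"offset":[0,0,0],"rotation":[0,0,-0.68]},{"gripper":1,"offset":[0,0,0],"rotation":[0,0,-0.85]},{"gripper":1,"offset":[0,0,0],"rotation":[0,0,-1.02]},{"gripper":1,"offset":[0,0,0],"rotation":[0,0,-1.19]},{"gripper":1,"offset":[0,0,0],"rotation":[0,0,-1.36]}]' 80
python3 -m handwheel '[{"gripper":1,"offset":[0,0,0],"rotation":[0,0,-0.17]},{"gripper":1,"offset":[0,0,0],"rotation":[0,0,-0.34]},{"gripper":1,"offset":[0,0,0],"rotation":[0,0,-0.51]},{"gripper":1,"offset":[0,0,0],"rotation":[0,0,-0.68]},{"gripper":1,"offset":[0,0,0],"rotation":[0,0,-0.78]},{"gripper":1,"offset":[0,0,0],"rotation":[0,0,-0.78]},{"gripper":1,"offset":[0,0,0],"rotation":[0,0,-0.78]},{"gripper":1,"offset":[0,0,0],"rotation":[0,0,-0.78]}]' 80
python3 -c "
from h import *
o=ctrl.get_obs();print(o['q'].round(3),R.from_rotvec(o['tool_rot']).as_matrix().round(3))
a=cam('scene')['image'][170:260,200:320]
cv2.imwrite('pics/p2.png',cv2.resize(a,(720,540),interpolation=cv2.INTER_CUBIC)[:,:,::-1])"
```

```text
t: 6.45
tool_pos: [0.5449, 0.0056, 0.0884]
tool_rot: [2.816, 1.392, 0.001]
contact_force: [-0.4, 0.4, -3.1]
opening: 0.0472
grip_force: 83.5
t: 7.45
tool_pos: [0.5448, 0.0056, 0.0883]
tool_rot: [1.314, 2.853, 0.0]
contact_force: [-0.6, 0.3, -4.0]
opening: 0.0471
grip_force: 83.5
t: 8.45
tool_pos: [0.545, 0.0056, 0.0884]
tool_rot: [0.141, 3.138, 0.0]
contact_force: [0.2, 0.6, -2.8]
opening: 0.0468
grip_force: 83.5
[-0.126 -0.004  1.92   0.     1.225 -1.608] [[-0.996  0.089  0.   ]
 [ 0.089  0.996  0.   ]
 [-0.     0.    -1.   ]]
```

View pics/p2.png

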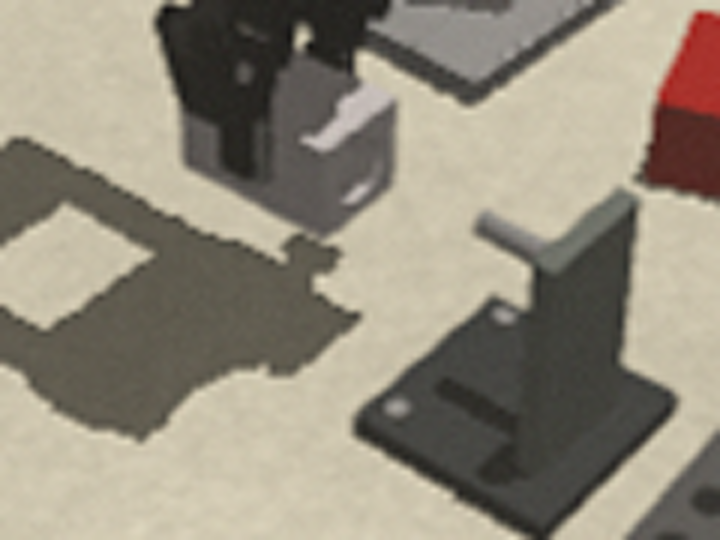

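The picture shows the insert still level in the grip, with its front face centred at about (355,166) in the crop and the peg tip at (485,220). A quick projection check of the height follows.

```bash
python3 -c "
from h import *
e=cam('scene')
for z in(.09,.1,.11): print(z,np.round(proj(e,[.545+.04,.0056-.0035,z]),1),np.round(proj(e,[.645,-.0025,z]),1))
print('seen end 259.2,197.7; tip 280.8,206.7')"
```

```text
0.09 [259.5 199.8] [278.9 209.5]
0.1 [259.6 196.7] [279.1 206.4]
0.11 [259.6 193.6] [279.3 203.3]
seen end 259.2,197.7; tip 280.8,206.7
```

```bash
python3 -m handwheel '[{"gripper":1,"offset":[-20,0,-2],"rotation":[0,0,0]},{"gripper":1,"offset":[-40,0,-2],"rotation":[0,0,0]},{"gripper":1,"offset":[-50,0,-2],"rotation":[0,0,0]},{"gripper":1,"offset":[-57,0,-2],"rotation":[0,0,0]},{"gripper":1,"offset":[-61,0,-2],"rotation":[0,0,0]},{"gripper":1,"offset":[-65,0,-2],"rotation":[0,0,0]},{"gripper":1,"offset":[-69,0,-2],"rotation":[0,0,0]},{"gripper":1,"offset":[-72,0,-2],"rotation":[0,0,0]}]' 80
```

```text
t: 9.55
tool_pos: [0.6168, -0.0009, 0.0903]
tool_rot: [-0.139, -3.138, 0.0]
contact_force: [-0.4, -0.2, -3.4]
opening: 0.0469
grip_force: 83.5
```

Free running past the earlier stop, so this is the well. Sliding further on.

```bash
python3 -m handwheel '[{"gripper":1,"offset":[-5,0,0],"rotation":[0,0,0]},{"gripper":1,"offset":[-10,0,0],"rotation":[0,0,0]},{"gripper":1,"offset":[-15,0,0],"rotation":[0,0,0]},{"gripper":1,"offset":[-19,0,0],"rotation":[0,0,0]},{"gripper":1,"offset":[-22,0,0],"rotation":[0,0,0]},{"gripper":1,"offset":[-22,0,0],"rotation":[0,0,0]},{"gripper":1,"offset":[-22,0,0],"rotation":[0,0,0]},{"gripper":1,"offset":[-22,0,0],"rotation":[0,0,0]}]' 80; python3 -c "
from h import *
a=cam('scene')['image'][170:260,220:340]
cv2.imwrite('pics/p3.png',cv2.resize(a,(720,540),interpolation=cv2.INTER_CUBIC)[:,:,::-1])"
```

```text
t: 10.55
tool_pos: [0.6385, -0.0028, 0.0903]
tool_rot: [-0.139, -3.138, -0.0]
contact_force: [0.4, -0.6, -3.6]
opening: 0.0471
grip_force: 83.5
```

View pics/p3.png

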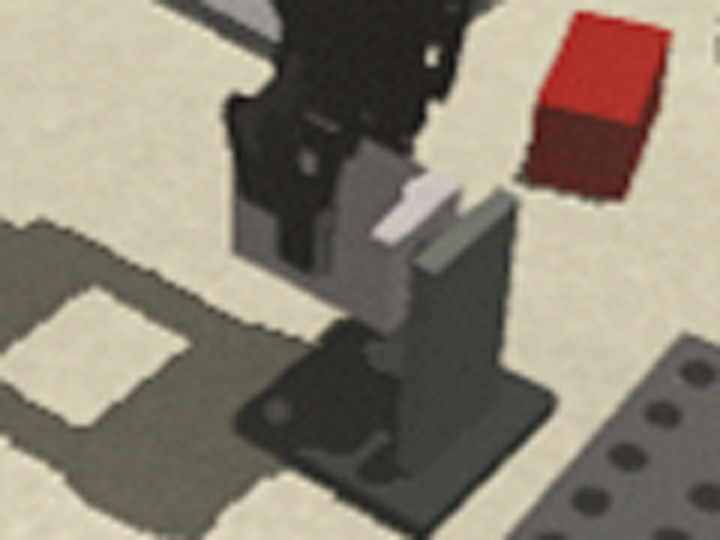

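The picture shows the insert well onto the peg, its end near the plate at (400,250), about 35 mm deep and with no force. Now I withdraw it, raise it and pitch it up.

```bash
python3 -m handwheel '[{"gripper":1,"offset":[15,0,0],"rotation":[0,0,0]},{"gripper":1,"offset":[35,0,0],"rotation":[0,0,0]},{"gripper":1,"offset":[60,0,0],"rotation":[0,0,0]},{"gripper":1,"offset":[85,0,0],"rotation":[0,0,0]},{"gripper":1,"offset":[100,0,-30],"rotation":[0,0,0]},{"gripper":1,"offset":[100,0,-80],"rotation":[0,0,0]},{"gripper":1,"offset":[100,0,-130],"rotation":[0,0,0]},{"gripper":1,"offset":[100,0,-180],"rotation":[0,0,0]}]' 80
python3 -m handwheel '[{"gripper":1,"offset":[0,0,-40],"rotation":[0,0,0]},{"gripper":1,"offset":[0,0,-80],"rotation":[0,-0.1,0]},{"gripper":1,"offset":[0,0,-120],"rotation":[0,-0.25,0]},{"gripper":1,"offset":[0,0,-160],"rotation":[0,-0.4,0]},{"gripper":1,"offset":[0,0,-190],"rotation":[0,-0.55,0]},{"gripper":1,"offset":[0,0,-200],"rotation":[0,-0.7,0]},{"gripper":1,"offset":[0,0,-200],"rotation":[0,-0.8,0]},{"gripper":1,"offset":[0,0,-200],"rotation":[0,-0.8,0]}]' 80
python3 -c "
from h import *
o=ctrl.get_obs();print(o['q'].round(3),R.from_rotvec(o['tool_rot']).as_matrix().round(3))"
```

```text
t: 11.6
tool_pos: [0.5377, 0.0063, 0.2716]
tool_rot: [-0.139, -3.138, -0.0]
contact_force: [-0.5, -0.7, -3.1]
opening: 0.0471
grip_force: 83.4
t: 12.6
tool_pos: [0.5369, 0.0064, 0.4675]
tool_rot: [0.104, 2.344, -0.044]
contact_force: [-0.4, -0.3, -3.7]
opening: 0.0472
grip_force: 83.6
[-0.15  -0.711  1.96   0.049  1.098 -1.636] [[-0.697  0.089  0.712]
 [ 0.062  0.996 -0.063]
 [-0.714  0.    -0.7  ]]
```

```bash
python3 -m handwheel '[{"gripper":1,"offset":[-25,2,12],"rotation":[0,-0.13,0]},{"gripper":1,"offset":[-50,4,25],"rotation":[0,-0.26,0]},{"gripper":1,"offset":[-75,6,37],"rotation":[0,-0.39,0]},{"gripper":1,"offset":[-100,8,50],"rotation":[0,-0.52,0]},{"gripper":1,"offset":[-125,11,62],"rotation":[0,-0.65,0]},{"gripper":1,"offset":[-141,13,72],"rotation":[0,-0.776,0]},{"gripper":1,"offset":[-141,13,72],"rotation":[0,-0.776,0]},{"gripper":1,"offset":[-141,13,72],"rotation":[0,-0.776,0]}]' 80
python3 -c "
from h import *
o=ctrl.get_obs();print(o['q'].round(3),R.from_rotvec(o['tool_rot']).as_matrix().round(3))
a=cam('scene')['image']
cv2.imwrite('pics/p4.png',a[:,:,::-1])"
```

```text
t: 13.6
tool_pos: [0.6831, 0.0074, 0.5219]
tool_rot: [0.03, 1.608, -0.029]
contact_force: [-0.5, 0.2, -3.4]
opening: 0.0465
grip_force: 83.9
[-0.141 -0.53   2.064  0.954  0.127 -2.525] [[-0.037  0.037  0.999]
 [ 0.002  0.999 -0.037]
 [-0.999  0.    -0.037]]
```

View pics/p4.png

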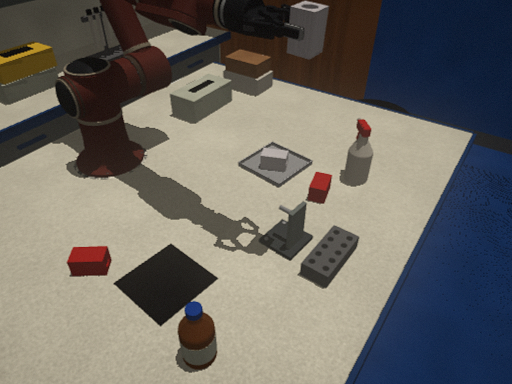

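The picture shows the insert held upright at (308,28) with its mouth facing up, about 2° off vertical and clear of everything; the rest of the scene is undisturbed. Holding one second, then handing in.

```bash
python3 -m handwheel '[{"gripper":1,"offset":[0,0,0],"rotation":[0,0,0]},{"gripper":1,"offset":[0,0,0],"rotation":[0,0,0]},{"gripper":1,"offset":[0,0,0],"rotation":[0,0,0]},{"gripper":1,"offset":[0,0,0],"rotation":[0,0,0]},{"gripper":1,"offset":[0,0,0],"rotation":[0,0,0]},{"gripper":1,"offset":[0,0,0],"rotation":[0,0,0]},{"gripper":1,"offset":[0,0,0],"rotation":[0,0,0]},{"gripper":1,"offset":[0,0,0],"rotation":[0,0,0]}]' 80
python3 -c "
from h import *
o=ctrl.get_obs();print(o['q'].round(3),abs(o['dq']).max(),R.from_rotvec(o['tool_rot']).as_matrix().round(3)[2])
if abs(o['dq']).max()<.03: print(ctrl.finish_job())"
```

```text
t: 14.65
tool_pos: [0.6824, 0.0069, 0.5231]
tool_rot: [0.032, 1.606, -0.03]
contact_force: [-0.2, 0.5, -3.7]
opening: 0.0466
grip_force: 83.9
[-0.14  -0.532  2.065  0.945  0.125 -2.516] 0.0014026745147564157 [-0.999  0.    -0.035]
the job is handed in; nothing more can be done
None
```

The job is handed in, with no verdict returned: the well end went about 35 mm onto the peg, the other end stopped almost at once, and the insert is now held still about 52 cm above the bench, well up, about 2° off vertical and touching nothing else.

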